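# Load and start the worktop ramekin wash

## Task

Get the wash going: stand every terracotta ramekin the right way up on the floor of the yellow tub and add exactly three of the four wash tablets, leaving the fourth on its cork board. Once all that is in, press the soap bottle's white nozzle cap fully down for a moment and let it come up, and after that push the washer's red starter fully in for a moment and let it spring back. Leave the other kitchen things where they are.

Things in the scene. Friction and masses are not known exactly. Their poses are not given: they have to be found in the camera images.
- washer: fixed worktop dish washer: an open yellow tub, 230 x 250 mm outside (its own x by y), walls 5 mm thick and 55 mm high, floor 5 mm thick, so inside 220 x 240 mm. Origin at the centre of the tub's underside, z up. A white control block, 90 mm high, stands at its own y 155 to 245 mm, x 30 to 160 mm; a red push starter sticks out of the block towards the tub's own -x.
- starter (a joint): sprung red push starter of the washer, sliding level along the washer's own +x into the control block: 0 = out (it springs back by itself), 0.025 m = fully in, about 8 N
- starter_face (a point): centre of the front face of the red starter button, a disc 32 mm across on a steel stem, 58 mm above the worktop, about 42 mm clear of the control block; the push goes along the washer's own +x
- soap: fixed green soap pump bottle on a rubber foot, 64 mm across (foot 76 mm), 166 mm tall with its cap. Origin at the centre of its underside
- nozzle (a joint): sprung white nozzle cap on the soap bottle: 0 = up (it springs back by itself), 0.014 m = fully down, about 7 N
- nozzle_top (a point): centre of the top of the white nozzle cap, 38 mm across; it is pressed straight down, 166 mm above the worktop when up. A short spout points sideways from it
- board: flat fixed cork board, 130 x 160 x 6 mm (its own x by y by height), with the four wash tablets on it. Origin at the centre of its underside
- ramekin1: terracotta ramekin (small open pot), 56 mm across at the rim, 53 mm at the foot, 34 mm tall, wall 4 mm, 90 g; origin at the centre of its underside, z up through its mouth. Two to four are present
- ramekin2: terracotta ramekin (small open pot), 56 mm across at the rim, 53 mm at the foot, 34 mm tall, wall 4 mm, 90 g; origin at the centre of its underside, z up through its mouth. Two to four are present
- ramekin3: terracotta ramekin (small open pot), 56 mm across at the rim, 53 mm at the foot, 34 mm tall, wall 4 mm, 90 g; origin at the centre of its underside, z up through its mouth. Two to four are present
- ramekin4: terracotta ramekin (small open pot), 56 mm across at the rim, 53 mm at the foot, 34 mm tall, wall 4 mm, 90 g; origin at the centre of its underside, z up through its mouth. Two to four are present
- tablet1: white wash tablet with a blue band and a red dot on top, 36 x 27 x 15 mm (its own x, y, z), 20 g; origin at the centre of its underside
- tablet2: white wash tablet with a blue band and a red dot on top, 36 x 27 x 15 mm (its own x, y, z), 20 g; origin at the centre of its underside
- tablet3: white wash tablet with a blue band and a red dot on top, 36 x 27 x 15 mm (its own x, y, z), 20 g; origin at the centre of its underside
- tablet4: white wash tablet with a blue band and a red dot on top, 36 x 27 x 15 mm (its own x, y, z), 20 g; origin at the centre of its underside
- mug: black mug, 80 mm across with a side handle, 90 mm tall; a bystander, not part of the job; origin at the centre of its underside
- shaker: dark wooden salt shaker, 48 mm across, 80 mm tall; a bystander, not part of the job; origin at the centre of its underside
- sponge: green sponge, 65 x 100 x 30 mm; a bystander, not part of the job; origin at the centre of its underside
- spice: amber spice jar with a black cap, 44 mm across, 85 mm tall; a bystander, not part of the job; origin at the centre of its underside
- timer: white egg timer with a black knob, 44 mm across, 45 mm tall; a bystander, not part of the job; origin at the centre of its underside
- glass: green glass tumbler, 66 mm across, 100 mm tall; a bystander, not part of the job; origin at the centre of its underside
There are look-alikes about, which are no part of the job. Of the things that look like the board, take the one that is farthest from the robot's base at the start.

How it is judged:
By the outcome, as a careful person would: the job done as asked, in the order asked, and still so for the second after the job is handed in, with the robot touching nothing.
Of ramekin1, ramekin2, ramekin3, ramekin4 only 2 to 4 are there at a start; the rules pass over those that are not, and their reading is None.
At some moment in a run one of ramekin1, ramekin2, ramekin3, ramekin4 may be knocked a few centimetres aside while the robot is not near it.
Once in a run the grip may slacken for a moment while it holds something.
It also fails if it takes over 210 s, if anything falls off the work surface, if the arm or the gripper's body presses on something with over 40 N, if the wrist force passes 120 N, or if a joint passes its speed limit or range.

## Robot

A 6-joint arm with a two-finger parallel gripper is mounted at the origin on the work surface. World frame = base frame: x ahead of the robot, y to its left, z up, the work surface at z = 0. Lengths are in m, angles in degrees, forces in N, time in s.
With the tool pointing down it reaches from about 0.3 to 0.75 m from the base axis. Payload 8.5 kg.
Tool frame: the origin (TCP) lies midway between the tips of the shut fingers; the grasp point (between the pads) lies 19 mm behind it; z points along the fingers, y is the line along which they close (so a half turn about z gives the same grasp; the last joint's range is limited). The gripper opens to 85 mm and grips with 20 to 120 N. Pads are 22 mm wide; open, the fingers measure 114 mm over their backs; the gripper's body (76 mm by 85 mm) begins 54 mm behind the grasp point. The pads swing forward as they close: fully open they stand 13 mm farther back than shut.
Start: joints at [-77.481, 21.807, 74.336, -0, 83.858, -12.336], TCP at [0.231, -0.499, 0.231] pointing down, gripper open.
Joint ranges: [-178.18, 178.18], [-50.72, 133.34], [12.68, 142.11], [-81.47, 261.47], [9.98, 163.14], [-165.26, 165.26]. Speed limits (degrees/s): [136.94, 136.94, 180, 180, 180, 180].

## Interface

Orientations are given as a 3x3 rotation matrix whose columns are the frame's x, y, z axes.
In Python, from rig import observe, optics, order, spotter gives the robot as it stands.
- The arm moves only by the tool move_arm, never from a script. Its argument "series" is text: rows parted by semicolons, each of 5 numbers parted by spaces: the shift along the tool's x, y, z in cm, then the turn about the tool's z in degrees, then the opening, from -1 (shut) to 1 (fully open). A call has 1 to 8 rows; each row is the pose to reach, as a shift and turn from the pose commanded when the call began, along the tool's axes at that moment; what a row does not reach only later rows make up. A row lasts 1/8 s, in which the tool goes at most 62.5 mm and 10.7 degrees, less where a joint would pass 70% of its speed; a pose out of reach is approached as far as the arm can. A call with a gripper value outside its range is refused whole. The fingers move at their own pace and stop on an object; "force" is the grip in N (left out, the last holds). Time passes only in rows, so rows that repeat a pose let the fingers close. It gives the time, the measured TCP pose, the force, the opening and the grip force at its end, in the units of the state.
- observe(): the state, without advancing time (a new reading comes with each control period).
- optics.get_image(name): name is "scene" or "top"; returns a dict with "pixels" (400x640x3 uint8, blue, green, red), "camera_matrix" (3x3 intrinsics, pixels), "rvec" (rotation vector, rad) and "tvec" (3), from world to camera coordinates, as OpenCV has them. Camera axes: x right, y down, z forward; pixel columns grow to the right and rows downward; lengths in m; the calibration is good to about 2 mm. A picture is of the moment at which its call begins. There is no depth.
- order.close_job(): hands the job in; it is judged then, once.
Trained networks look in the newest picture that a camera, given by its name, has taken for a name from the list of things; names that differ only in an ending like _2 or _b are one class to them, and where a whole thing is asked for, a point or a joint stands for the part that bears it (a point fixed in the world has none). Each returns a list of dicts, best first, with "score" (0 to 1); they miss things now and then, are a little off and sometimes report something else, mostly with a low value. They report only what shows in the picture. A call takes as long as a camera call. They do not tell look-alikes from the thing itself.
- spotter.find_in(thing, camera): "point" ([x, y, z] in m, in world coordinates, good to about 4 mm: the middle of the surface that is visible of it).
- spotter.cut_out(thing, camera): "pixels" (400x640 bool, what is visible of it).
- spotter.mark_of(thing, camera): "point" ([x, y, z] in m, in world coordinates, good to about 4 mm: a listed point, or the origin of a listed thing).
The state is a dict: "time_s": time; "q": joint angles; "qvel": joint speeds; "joint_efforts": joint torques, N m; "position": TCP position; "tool_rot": TCP orientation; "ft_force": force on the tool from outside, world axes, zero at the start; "wrist_torque": the same for the moment, N m; "grip_width": finger opening in m; "gripper_force": force on a finger pad.
Only numpy, scipy, OpenCV 4.12 (cv2) and the standard library are available. Lean on these libraries where they do the work, as an engineer would, in place of code of your own. Each camera call takes 0.05 s, during which the arm holds its last target. There are 200 camera calls.

## Working session

There is one attempt and no reset: what is moved stays moved. The work goes in short steps, Python scripts to look and compute and a tool call to move; the robot and the scene stay as the last step left them, time stands still between calls to the robot, and variables do not carry over. Pictures are saved under pics/ and viewed, at most 14 in all, crops included, and the job is handed in when it is done.

Besides the shell and the picture viewer there is one more tool, called in YAML: its name, and indented under it one key for each argument. move_arm: Moves the arm, as the interface text tells. Its arguments: {"type":"object","properties":{"series":{"type":"string"},"force":{"type":"number"}},"required":["series"]}

```bash
mkdir -p pics; ls
cat > h.py <<'E'
import numpy as np, cv2
from rig import observe, optics, order, spotter
def shot(cam,name):
    im=optics.get_image(cam); cv2.imwrite('pics/'+name,im['pixels']); return im
def proj(im,p):
    return cv2.projectPoints(np.array(p,float).reshape(-1,1,3),im['rvec'],im['tvec'],im['camera_matrix'],None)[0].reshape(-1,2)
def ray(im,uv,z):
    R=cv2.Rodrigues(np.array(im['rvec'],float))[0]; t=np.array(im['tvec'],float).ravel(); c=-R.T@t
    d=R.T@np.linalg.inv(im['camera_matrix'])@np.array([uv[0],uv[1],1.]); return c+d*(z-c[2])/d[2]
E
python3 - <<'E'
from h import *
a=shot('scene','s0.png'); b=shot('top','t0.png')
for im in (a,b):
    R=cv2.Rodrigues(np.array(im['rvec'],float))[0];print(-R.T@np.array(im['tvec'],float).ravel())
s=observe();print(s['time_s'],s['position'],s['tool_rot'],s['grip_width'])
for n in ['washer','starter_face','soap','nozzle_top','board','ramekin1','tablet1','mug','shaker','sponge','spice','timer','glass']:
  for c in ('top','scene'):
    for f in ('mark_of',):
      print(n,c,[(np.round(d['point'],3).tolist(),round(d['score'],2),proj(b if c=='top' else a,d['point'])[0].astype(int).tolist()) for d in getattr(spotter,f)(n,c)])
E
```

```text
pics
[ 1.44728376 -0.12715682  1.32154826]
[ 0.37112622 -0.01568184  1.27079329]
0.1 [ 0.23109081 -0.49879062  0.23076467] [[ 9.07403103e-01  4.20261241e-01 -3.14176885e-04]
 [ 4.20261274e-01 -9.07402194e-01  1.31131690e-03]
 [ 2.66010871e-04 -1.32192940e-03 -9.99999091e-01]] 0.08562703276695773
washer top [([0.536, 0.179, 0.002], 0.67, [239, 181]), ([0.49, -0.083, 0.0], 0.38, [331, 196])]
washer scene [([0.534, 0.179, -0.0], 0.7, [372, 238]), ([0.477, -0.331, 0.003], 0.18, [210, 235])]
starter_face top [([0.541, 0.376, 0.062], 0.46, [163, 176]), ([0.782, 0.017, 0.005], 0.15, [296, 95])]
starter_face scene [([0.546, 0.371, 0.06], 0.49, [436, 225])]
soap top [([0.679, -0.108, -0.002], 0.71, [339, 131]), ([0.58, -0.17, -0.004], 0.46, [361, 165]), ([0.743, 0.178, 0.0], 0.46, [240, 110])]
soap scene [([0.677, -0.111, -0.001], 0.77, [284, 285]), ([0.504, -0.362, -0.001], 0.7, [200, 243])]
nozzle_top top [([0.488, -0.083, -0.001], 0.7, [331, 197]), ([0.677, -0.112, 0.163], 0.49, [345, 116])]
nozzle_top scene [([0.675, -0.107, 0.168], 0.59, [284, 252])]
board top [([0.509, -0.362, 0.0], 0.7
[... 1007 characters left out ...]
0.67, [233, 308]), ([0.742, 0.176, -0.0], 0.65, [384, 296]), ([0.506, -0.361, -0.001], 0.44, [200, 244])]
shaker top [([0.358, -0.301, 0.0], 0.78, [409, 242]), ([0.49, -0.081, 0.001], 0.33, [330, 196])]
shaker scene [([0.351, -0.301, -0.001], 0.7, [220, 204])]
sponge top [([0.74, 0.176, 0.001], 0.91, [241, 110])]
sponge scene [([0.741, 0.177, -0.001], 0.76, [384, 296])]
spice top [([0.612, -0.455, -0.003], 0.81, [460, 153])]
spice scene [([0.609, -0.45, -0.0], 0.65, [169, 275])]
timer top [([0.427, 0.389, 0.004], 0.76, [164, 219])]
timer scene [([0.43, 0.387, 0.001], 0.49, [428, 207])]
glass top [([0.786, 0.016, 0.003], 0.66, [296, 94])]
glass scene [([0.785, 0.018, -0.0], 0.93, [332, 314])]
```

View pics/t0.png

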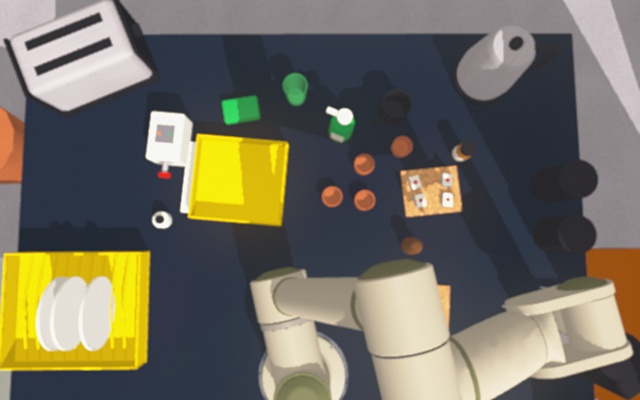

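View pics/s0.png

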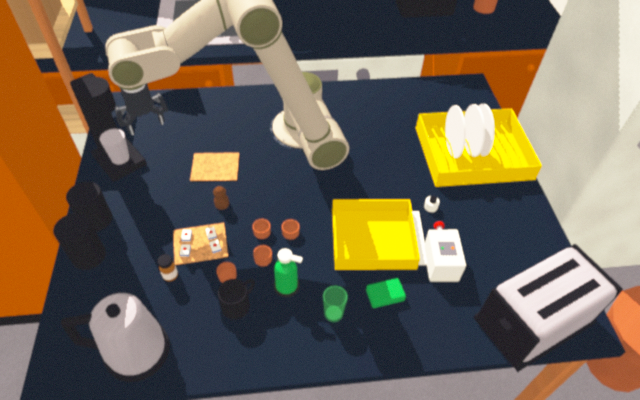

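Run:
```python
import cv2,numpy as np
s=cv2.imread('pics/s0.png');t=cv2.imread('pics/t0.png')
a=cv2.resize(t[125:220,315:475],(800,475),interpolation=3)
cv2.imwrite('pics/c1.png',a)
b=cv2.resize(s[205:300,150:310],(800,475),interpolation=3)
cv2.imwrite('pics/c2.png',b)
```

```text
(no output)
```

View pics/c1.png

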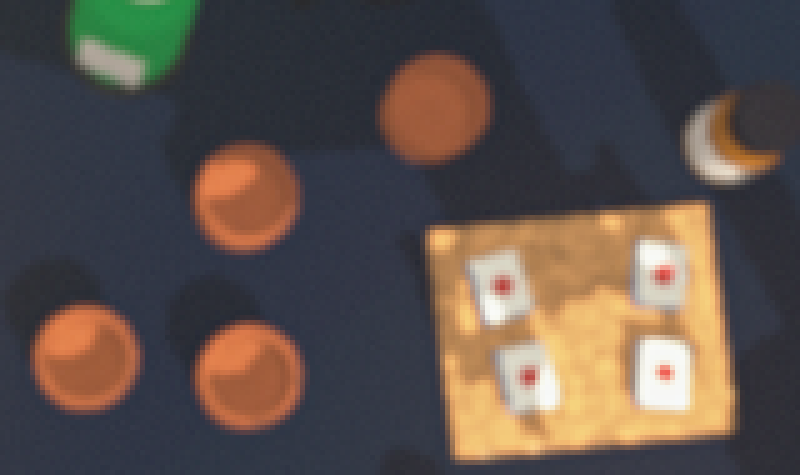

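View pics/c2.png

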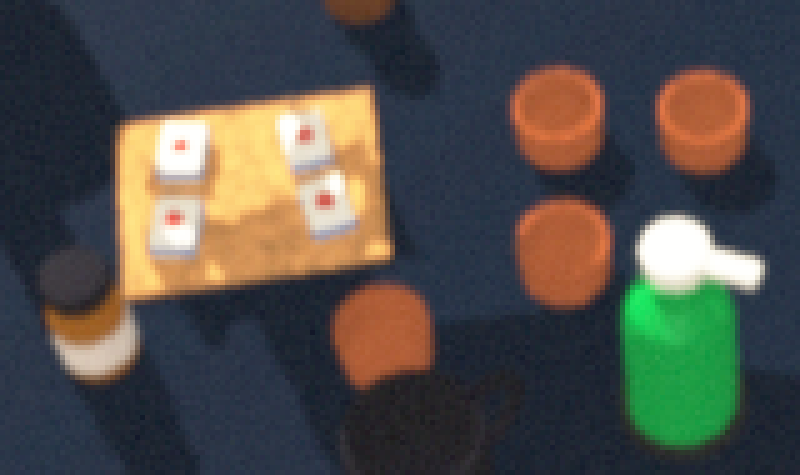

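Run:
```python
import cv2,numpy as np
s=cv2.imread('pics/s0.png');t=cv2.imread('pics/t0.png')
def st(c,lo,hi): 
    g=c[:,:,2].astype(float); return np.clip((g-lo)/(hi-lo)*255,0,255).astype('uint8')
a=[st(cv2.resize(x,(390,390),interpolation=2),60,230) for x in (t[134:160,389:415],t[152:178,351:377],s[259:285,214:240],s[244:270,250:276])]
cv2.imwrite('pics/c3.png',cv2.resize(np.vstack([np.hstack(a[:2]),np.hstack(a[2:])]),(600,600)))
```

```text
(no output)
```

View pics/c3.png

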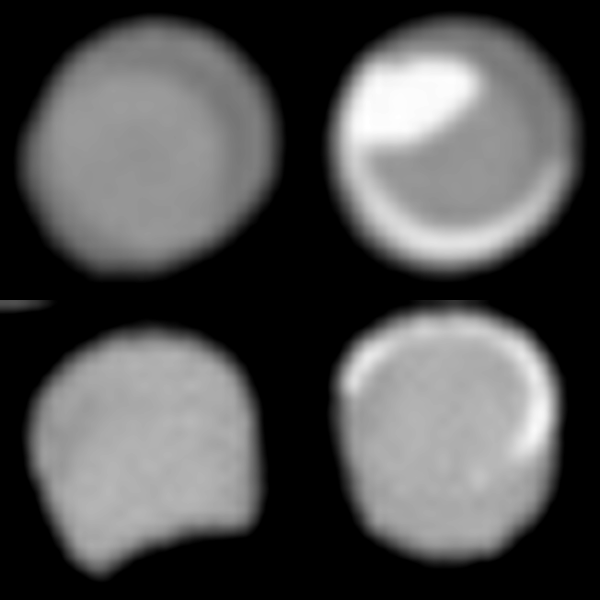

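```bash
cat >> h.py <<'E'
from scipy.optimize import minimize
def hull_fit(views,masks,dims,x0,z0=0.0):
    """fit x,y,yaw of a box (dims) so its projected hull matches the masks' hulls"""
    X,Y,Z=dims; c=np.array([[sx*X/2,sy*Y/2,z] for sx in(-1,1) for sy in(-1,1) for z in(z0,z0+Z)])
    S=8
    ms=[]
    for m in masks:
        p=cv2.findNonZero(m.astype('uint8')); o=np.zeros((400,640),'uint8'); cv2.fillConvexPoly(o,cv2.convexHull(p),1); ms.append(o)
    def cost(v):
        a=np.radians(v[2]); R=np.array([[np.cos(a),-np.sin(a),0],[np.sin(a),np.cos(a),0],[0,0,1]])
        w=c@R.T+[v[0],v[1],0]; k=0
        for im,m in zip(views,ms):
            h=cv2.convexHull(proj(im,w).astype('float32')).reshape(-1,2); 
            mc=max(cv2.findContours(m,0,2)[0],key=len).reshape(-1,2).astype('float32')
            k+=sum(abs(cv2.pointPolygonTest(h,(float(q[0]),float(q[1])),True)-0.5)**1 for q in mc)/len(mc)
        return k
    r=minimize(cost,x0,method='Nelder-Mead',options=dict(initial_simplex=[x0,[x0[0]+.01,x0[1],x0[2]],[x0[0],x0[1]+.01,x0[2]],[x0[0],x0[1],x0[2]+5]]))
    return r.x,r.fun
def go(x,y,z,yaw):
    """tool shift (cm) and turn (deg) to a world pose pointing down"""
    s=observe(); R=np.array(s['tool_rot']); d=R.T@(np.array([x,y,z])-s['position'])*100
    return np.round(d,1).tolist(), round(((np.degrees(np.arctan2(R[1,0],R[0,0]))-yaw+90)%180)-90,1)
E
python3 - <<'E'
from h import *
im={c:optics.get_image(c) for c in('top','scene')}
hsv={c:cv2.cvtColor(im[c]['pixels'],cv2.COLOR_BGR2HSV) for c in im}
M={}
for c,p in (('top',(239,181)),('scene',(375,235))):
    h=hsv[c]; m=((h[...,0]>20)&(h[...,0]<35)&(h[...,1]>150)&(h[...,2]>90)).astype('uint8')
    n,l=cv2.connectedComponents(m); M[c]=l==l[p[1],p[0]]; print(c,cv2.boundingRect(M[c].astype('uint8')))
for cs in (('top',),('scene',),('top','scene')):
    print(cs,hull_fit([im[c] for c in cs],[M[c] for c in cs],(.23,.25,.055),[.535,.179,-6.]))
# red dots & tablets
for c in ('top','scene'):
    b=(410,165,460,215) if c=='top' else (172,222,228,262)
    px=im[c]['pixels'][b[1]:b[3],b[0]:b[2]]; px=cv2.resize(px,None,fx=4,fy=4,interpolation=2)
    h=cv2.cvtColor(px,cv2.COLOR_BGR2HSV); w=((h[...,1]<70)&(h[...,2]>130)).astype('uint8')
    w=cv2.morphologyEx(w,cv2.MORPH_CLOSE,np.ones((15,15)))
    for q in cv2.findContours(w,0,2)[0]:
        if cv2.contourArea(q)<600: continue
        (u,v),(ww,hh),_=r=cv2.minAreaRect(q); B=(cv2.boxPoints(r)+.5)/4-.5+np.array(b[:2])
        P=np.array([ray(im[c],k,.018)[:2] for k in B]); e=[P[1]-P[0],P[2]-P[1]]; e.sort(key=np.linalg.norm)
        print(c,np.round(P.mean(0),4),'long/short mm',[round(np.linalg.norm(k)*1e3) for k in e[::-1]],'long yaw',round(np.degrees(np.arctan2(e[1][1],e[1][0]))%180,1))
E
```

```text
top (187, 133, 102, 93)
scene (332, 198, 88, 73)
('top',) (array([ 0.5360359 ,  0.17659048, -4.60424853]), np.float64(1.0163860996271221))
('scene',) (array([ 0.5343094 ,  0.17929522, -5.64767519]), np.float64(0.7038102704759072))
('top', 'scene') (array([ 0.53443791,  0.17806775, -5.42398281]), np.float64(1.8992714011917449))
top [ 0.477  -0.3297] long/short mm [40, 32] long yaw 14.3
top [ 0.4789 -0.4052] long/short mm [41, 32] long yaw 178.0
top [ 0.5276 -0.3151] long/short mm [40, 35] long yaw 10.6
top [ 0.5349 -0.4053] long/short mm [39, 33] long yaw 168.8
scene [ 0.5066 -0.4052] long/short mm [104, 33] long yaw 0.1
scene [ 0.5024 -0.3219] long/short mm [103, 30] long yaw 15.4
```

```bash
python3 -c "
from h import *
print(go(.580,-.172,.12,-5))"
```

```text
([45.4, -15.0, 11.1], np.float64(29.9))
```

move_arm:
  series: "45.4 -15 11 30 0.69;45.4 -15 11 30 0.69;45.4 -15 11 30 0.69;45.4 -15 11 30 0.69;45.4 -15 11 30 0.69;45.4 -15 11 30 0.69;45.4 -15 11 30 0.69;45.4 -15 11 30 0.69"
  force: 50

```text
time_s: 2.5
position: [0.5809, -0.1712, 0.1212]
tool_rot: [[0.996, -0.09, 0.0], [-0.09, -0.996, -0.0], [0.0, 0.0, -1.0]]
ft_force: [0.1, -0.5, 0.2]
grip_width: 0.0726
gripper_force: 0.0
```

move_arm:
  series: "0 0 6 0 0.69;0 0 11.2 0 0.69;0 0 11.2 0 0.69;0 0 11.2 0 -1;0 0 11.2 0 -1;0 0 11.2 0 -1;0 0 11.2 0 -1;0 0 11.2 0 -1"

```text
time_s: 3.5
position: [0.5807, -0.1735, 0.0121]
tool_rot: [[0.996, -0.09, 0.004], [-0.09, -0.996, -0.002], [0.004, 0.002, -1.0]]
ft_force: [-0.2, -1.3, 8.0]
grip_width: 0.0543
gripper_force: 53.4
```

move_arm:
  series: "0 0 -6 0 -1;-14.3 -41.1 -11 0 -1;-14.3 -41.1 -11 0 -1;-14.3 -41.1 -11 0 -1;-14.3 -41.1 -11 0 -1;-14.3 -41.1 -11 0 -1;-14.3 -41.1 -11 0 -1;-14.3 -41.1 -11 0 -1"

```text
time_s: 4.5
position: [0.4735, 0.2508, 0.1209]
tool_rot: [[0.996, -0.09, 0.002], [-0.09, -0.996, 0.0], [0.002, -0.001, -1.0]]
ft_force: [1.1, 0.2, -1.5]
grip_width: 0.0543
gripper_force: 53.8
```

move_arm:
  series: "0 0 5 0 -1;0 0 9 0 -1;0 0 10.2 0 -1;0 0 10.2 0 -1;0 0 10.2 0 0.5;0 0 10.2 0 0.5;0 0 4 0 0.6;0 0 0 0 0.69"

```text
time_s: 5.5
position: [0.4745, 0.249, 0.1222]
tool_rot: [[0.996, -0.09, 0.003], [-0.09, -0.996, 0.001], [0.002, -0.001, -1.0]]
ft_force: [0.0, 0.8, -0.2]
grip_width: 0.0722
gripper_force: 0.0
```

```bash
cat >> h.py <<'E'
def rams():
    for c in('top','scene'):
        im=optics.get_image(c)
        print(c,[(np.round(d['point'],3).tolist(),round(d['score'],2)) for d in spotter.mark_of('ramekin1',c) if d['score']>.4])
E
python3 - <<'E'
from h import *
rams(); print(observe()['position'],go(.631,-.275,.12,-5),go(.54,-.22,.12,-5))
E
```

```text
top [([0.629, -0.28, -0.002], 0.92), ([0.477, -0.174, 0.0], 0.65), ([0.489, -0.081, -0.002], 0.52), ([0.475, 0.248, 0.004], 0.46)]
scene [([0.483, -0.173, 0.002], 0.78), ([0.632, -0.274, -0.002], 0.75), ([0.49, -0.08, 0.003], 0.58), ([0.473, 0.248, 0.004], 0.54)]
[0.47407505 0.24894359 0.12004749] ([20.3, 50.8, 0.0], np.float64(-0.1)) ([10.8, 46.1, -0.0], np.float64(-0.1))
```

move_arm:
  series: "10.8 46.1 0 0 0.69;10.8 46.1 0 0 0.69;10.8 46.1 0 0 0.69;10.8 46.1 0 0 0.69;10.8 46.1 0 0 0.69;10.8 46.1 0 0 0.69;10.8 46.1 0 0 0.69;10.8 46.1 0 0 0.69"

```text
time_s: 6.7
position: [0.5396, -0.2226, 0.1178]
tool_rot: [[0.996, -0.092, -0.002], [-0.092, -0.996, 0.001], [-0.002, -0.001, -1.0]]
ft_force: [-0.2, 1.7, 0.0]
grip_width: 0.0721
gripper_force: 0.0
```

move_arm:
  series: "9.5 4.8 0 0 0.69;9.5 4.8 0 0 0.69;9.5 4.8 6 0 0.69;9.5 4.8 11 0 0.69;9.5 4.8 11 0 0.69;9.5 4.8 11 0 -1;9.5 4.8 11 0 -1;9.5 4.8 11 0 -1"

```text
time_s: 7.7
position: [0.6313, -0.2767, 0.0115]
tool_rot: [[0.996, -0.09, 0.003], [-0.09, -0.996, -0.002], [0.003, 0.002, -1.0]]
ft_force: [-0.6, 0.5, 5.5]
grip_width: 0.0531
gripper_force: 53.0
```

move_arm:
  series: "0 0 -6 0 -1;0 0 -11 0 -1;-9.5 -4.8 -11 0 -1;-9.5 -4.8 -11 0 -1;-9.5 -4.8 -11 0 -1"

```text
time_s: 8.32
position: [0.5381, -0.2181, 0.1205]
tool_rot: [[0.996, -0.089, -0.001], [-0.089, -0.996, 0.001], [-0.001, -0.001, -1.0]]
ft_force: [0.9, 0.3, -0.7]
grip_width: 0.0532
gripper_force: 53.4
```

move_arm:
  series: "2.5 -46.1 0 0 -1;2.5 -46.1 0 0 -1;2.5 -46.1 0 0 -1;2.5 -46.1 0 0 -1;2.5 -46.1 0 0 -1;2.5 -46.1 0 0 -1;2.5 -46.1 0 0 -1;2.5 -46.1 0 0 -1"

```text
time_s: 9.32
position: [0.6072, 0.2407, 0.1197]
tool_rot: [[0.996, -0.087, 0.002], [-0.087, -0.996, 0.001], [0.002, -0.001, -1.0]]
ft_force: [0.2, -0.1, -0.9]
grip_width: 0.0528
gripper_force: 53.4
```

move_arm:
  series: "0 0 5 0 -1;0 0 9 0 -1;0 0 10.2 0 -1;0 0 10.2 0 -1;0 0 10.2 0 0.5;0 0 10.2 0 0.5;0 0 4 0 0.6;0 0 0 0 0.69"

```text
time_s: 10.32
position: [0.6072, 0.2371, 0.1225]
tool_rot: [[0.996, -0.09, 0.003], [-0.09, -0.996, 0.001], [0.003, -0.001, -1.0]]
ft_force: [0.5, 0.6, 0.0]
grip_width: 0.0718
gripper_force: 0.0
```

Run:
```python
from h import *
rams(); print(observe()['position'],go(.482,-.173,.12,-5))
```

```text
top [([0.488, -0.082, 0.0], 0.9), ([0.48, -0.173, 0.001], 0.53), ([0.473, 0.251, 0.005], 0.49), ([0.608, 0.237, 0.007], 0.44)]
scene [([0.481, -0.174, 0.0], 0.86), ([0.491, -0.079, 0.0], 0.76), ([0.61, 0.242, 0.002], 0.5)]
[0.60664957 0.23703944 0.12017494] ([-8.7, 42.0, -0.0], np.float64(-0.1))
```

move_arm:
  series: "-8.7 42 0 0 0.69;-8.7 42 0 0 0.69;-8.7 42 0 0 0.69;-8.7 42 0 0 0.69;-8.7 42 0 0 0.69;-8.7 42 0 0 0.69;-8.7 42 0 0 0.69;-8.7 42 0 0 0.69"

```text
time_s: 11.52
position: [0.4809, -0.1763, 0.1183]
tool_rot: [[0.996, -0.095, -0.002], [-0.095, -0.996, 0.001], [-0.002, -0.001, -1.0]]
ft_force: [0.6, 1.7, 1.4]
grip_width: 0.0719
gripper_force: 0.0
```

move_arm:
  series: "0 0 6 0 0.69;0 0 11 0 0.69;0 0 11 0 0.69;0 0 11 0 -1;0 0 11 0 -1;0 0 11 0 -1;0 0 11 0 -1"

```text
time_s: 12.4
position: [0.483, -0.1737, 0.0112]
tool_rot: [[0.996, -0.09, 0.003], [-0.09, -0.996, -0.002], [0.003, 0.001, -1.0]]
ft_force: [-0.6, 0.5, 7.0]
grip_width: 0.0525
gripper_force: 53.2
```

move_arm:
  series: "0 0 -6 0 -1;0 0 -11 0 -1;8.6 -29.9 -11 0 -1;8.6 -29.9 -11 0 -1;8.6 -29.9 -11 0 -1;8.6 -29.9 -11 0 -1;8.6 -29.9 -11 0 -1;8.6 -29.9 -11 0 -1"

```text
time_s: 13.4
position: [0.5951, 0.1205, 0.12]
tool_rot: [[0.996, -0.085, 0.002], [-0.085, -0.996, 0.001], [0.001, -0.001, -1.0]]
ft_force: [-1.0, -0.0, 0.1]
grip_width: 0.0531
gripper_force: 53.4
```

move_arm:
  series: "0 0 5 0 -1;0 0 9 0 -1;0 0 10.2 0 -1;0 0 10.2 0 -1;0 0 10.2 0 0.5;0 0 10.2 0 0.5;0 0 4 0 0.6;0 0 0 0 0.69"

```text
time_s: 14.4
position: [0.5952, 0.1166, 0.1224]
tool_rot: [[0.996, -0.09, 0.003], [-0.09, -0.996, -0.0], [0.003, -0.0, -1.0]]
ft_force: [0.0, 0.8, -0.6]
grip_width: 0.0723
gripper_force: 0.0
```

Run:
```python
from h import *
rams(); print(observe()['position'],go(.489,-.0805,.12,-5))
```

```text
top [([0.49, -0.084, -0.0], 0.69), ([0.678, -0.111, 0.165], 0.69), ([0.591, 0.116, 0.002], 0.6), ([0.354, -0.298, -0.001], 0.53), ([0.609, 0.236, 0.004], 0.49), ([0.474, 0.252, 0.0], 0.42)]
scene [([0.593, 0.117, 0.006], 0.86), ([0.476, 0.252, 0.004], 0.71), ([0.489, -0.076, 0.001], 0.68)]
[0.59472665 0.11659502 0.12022169] ([-8.8, 20.6, 0.0], np.float64(-0.1))
```

move_arm:
  series: "-8.8 20.6 0 0 0.69;-8.8 20.6 0 0 0.69;-8.8 20.6 0 0 0.69;-8.8 20.6 0 0 0.69;-8.8 20.6 0 0 0.69"

```text
time_s: 15.22
position: [0.4871, -0.0823, 0.1185]
tool_rot: [[0.996, -0.093, -0.002], [-0.093, -0.996, 0.001], [-0.002, -0.001, -1.0]]
ft_force: [-0.1, 1.3, -1.1]
grip_width: 0.0721
gripper_force: 0.0
```

move_arm:
  series: "0 0 6 0 0.69;0 0 11 0 0.69;0 0 11 0 0.69;0 0 11 0 -1;0 0 11 0 -1;0 0 11 0 -1;0 0 11 0 -1"

```text
time_s: 16.1
position: [0.4895, -0.0808, 0.0111]
tool_rot: [[0.996, -0.09, 0.003], [-0.09, -0.996, -0.001], [0.003, 0.001, -1.0]]
ft_force: [-0.2, 1.3, 9.3]
grip_width: 0.054
gripper_force: 53.4
```

move_arm:
  series: "0 0 -6 0 -1;0 0 -11 0 -1;-4.3 -20.6 -11 0 -1;-4.3 -20.6 -11 0 -1;-4.3 -20.6 -11 0 -1;-4.3 -20.6 -11 0 -1;-4.3 -20.6 -11 0 -1"

```text
time_s: 16.98
position: [0.4639, 0.1297, 0.1202]
tool_rot: [[0.996, -0.087, 0.001], [-0.087, -0.996, 0.0], [0.001, -0.0, -1.0]]
ft_force: [0.2, 0.6, -1.0]
grip_width: 0.0537
gripper_force: 53.7
```

move_arm:
  series: "0 0 5 0 -1;0 0 9 0 -1;0 0 10.2 0 -1;0 0 10.2 0 -1;0 0 10.2 0 0.5;0 0 10.2 0 0.5;0 0 4 0 0.6;0 0 0 0 0.1"

```text
time_s: 17.98
position: [0.4646, 0.1283, 0.1221]
tool_rot: [[0.996, -0.09, 0.002], [-0.09, -0.996, 0.0], [0.002, -0.0, -1.0]]
ft_force: [-0.5, 0.1, -0.2]
grip_width: 0.0517
gripper_force: 0.0
```

```bash
cat >> h.py <<'E'
def tabs():
    im=optics.get_image('top'); b=(405,160,465,220)
    px=cv2.resize(im['pixels'][b[1]:b[3],b[0]:b[2]],None,fx=8,fy=8,interpolation=2)
    h=cv2.cvtColor(px,cv2.COLOR_BGR2HSV)
    def R(q):
        r=cv2.minAreaRect(q); return r,(cv2.boxPoints(r)+.5)/8-.5+np.array(b[:2])
    w=((h[...,1]<70)&(h[...,2]>110)).astype('uint8'); w=cv2.morphologyEx(w,cv2.MORPH_CLOSE,np.ones((25,25)))
    for q in cv2.findContours(w,0,2)[0]:
        if cv2.contourArea(q)<2000: continue
        r,B=R(q); P=np.array([ray(im,k,.018)[:2] for k in B]); e=[P[1]-P[0],P[2]-P[1]]; e.sort(key=np.linalg.norm)
        print('rect',np.round(P.mean(0),4),[round(np.linalg.norm(k)*1e3) for k in e[::-1]],round((np.degrees(np.arctan2(e[1][1],e[1][0]))+90)%180-90,1))
    d=((h[...,2]>90)&(h[...,1]>140)&((h[...,0]<6)|(h[...,0]>170))).astype('uint8')
    for q in cv2.findContours(d,0,2)[0]:
        if cv2.contourArea(q)<60: continue
        r,B=R(q); print('dot',np.round(ray(im,B.mean(0),.021)[:2],4))
E
python3 - <<'E'
from h import *
rams(); tabs()
for c in('top','scene'): print([np.round(d['point'],3).tolist() for d in spotter.mark_of('tablet1',c) if d['score']>.4])
print(observe()['position'],go(.529,-.316,.12,12))
E
```

```text
top [([0.593, 0.116, 0.003], 0.76), ([0.605, 0.239, 0.003], 0.68)]
scene [([0.466, 0.131, 0.006], 0.8), ([0.593, 0.116, 0.007], 0.75), ([0.611, 0.242, 0.006], 0.68), ([0.472, 0.251, 0.006], 0.59)]
rect [ 0.4772 -0.3299] [41, 33] 11.9
rect [ 0.4789 -0.4054] [42, 34] -4.1
rect [ 0.5285 -0.3165] [41, 33] 16.0
rect [ 0.5345 -0.4063] [41, 34] -6.8
dot [ 0.4776 -0.3303]
dot [ 0.4795 -0.4063]
dot [ 0.5291 -0.3165]
dot [ 0.535  -0.4071]
[[0.535, -0.408, 0.005], [0.528, -0.314, 0.006], [0.476, -0.337, 0.002]]
[[0.538, -0.407, -0.001], [0.474, -0.329, 0.007], [0.481, -0.405, 0.009], [0.53, -0.318, 0.005]]
[0.46357753 0.12831617 0.11847989] ([10.5, 43.7, -0.2], np.float64(-17.1))
```

move_arm:
  series: "10.5 43.7 0 -19 0.1;10.5 43.7 0 -19 0.1;10.5 43.7 0 -19 0.1;10.5 43.7 0 -19 0.1;10.5 43.7 0 -19 0.1;10.5 43.7 0 -19 0.1;10.5 43.7 0 -19 0.1;10.5 43.7 0 -19 0.1"

```text
time_s: 19.32
position: [0.529, -0.3195, 0.1176]
tool_rot: [[0.972, 0.237, -0.002], [0.237, -0.972, 0.001], [-0.001, -0.001, -1.0]]
ft_force: [0.5, 1.6, -0.4]
grip_width: 0.0468
gripper_force: 0.0
```

Run:
```python
from h import *
print(observe()['position'],go(.529,-.3165,.010,14))
```

```text
[ 0.52904069 -0.31945947  0.11764723] ([0.1, -0.3, 10.8], np.float64(-0.3))
```

move_arm:
  series: "0 0 6 0 0.1;0 0 9 0 0.1;0 0 10.8 0 0.1;0 0 10.8 0 0.1;0 0 10.8 0 -1;0 0 10.8 0 -1;0 0 10.8 0 -1;0 0 10.8 0 -1"

```text
time_s: 20.32
position: [0.5298, -0.3165, 0.0122]
tool_rot: [[0.971, 0.239, 0.001], [0.239, -0.971, -0.001], [0.001, 0.001, -1.0]]
ft_force: [0.4, 1.1, 5.1]
grip_width: 0.0255
gripper_force: 49.4
```

move_arm:
  series: "0 0 -6 0 -1;0 0 -11 0 -1;14.4 -53.6 -11 19 -1;14.4 -53.6 -11 19 -1;14.4 -53.6 -11 19 -1;14.4 -53.6 -11 19 -1;14.4 -53.6 -11 19 -1;14.4 -53.6 -11 19 -1"

```text
time_s: 21.32
position: [0.537, 0.0606, 0.1216]
tool_rot: [[0.996, -0.09, 0.0], [-0.09, -0.996, -0.0], [0.0, 0.0, -1.0]]
ft_force: [-0.4, 0.3, -0.1]
grip_width: 0.0252
gripper_force: 49.2
```

Run:
```python
from h import *
s=observe();print(s['position'],s['grip_width'],go(.541,.238,.120,-5))
```

```text
[0.53700565 0.06059662 0.12157887] 0.02517138575070564 ([-1.2, -17.7, 0.2], np.float64(-0.2))
```

move_arm:
  series: "-1.2 -17.5 0 0 -1;-1.2 -17.5 0 0 -1;-1.2 -17.5 0 0 -1;-1.2 -17.5 0 0 -1;-1.2 -17.5 5 0 -1;-1.2 -17.5 9 0 -1;-1.2 -17.5 10.7 0 -1;-1.2 -17.5 10.7 0 -1"

```text
time_s: 22.32
position: [0.5411, 0.2335, 0.0142]
tool_rot: [[0.996, -0.09, -0.001], [-0.09, -0.996, -0.0], [-0.001, 0.0, -1.0]]
ft_force: [0.7, 0.5, 0.1]
grip_width: 0.0255
gripper_force: 49.2
```

move_arm:
  series: "0 0 0 0 -0.1;0 0 0 0 -0.1;0 0 -6 0 0.1;0 0 -10.7 0 0.1;0 0 -10.7 0 0.1"

```text
time_s: 22.95
position: [0.5427, 0.2345, 0.126]
tool_rot: [[0.996, -0.089, 0.009], [-0.089, -0.996, 0.002], [0.009, -0.003, -1.0]]
ft_force: [-0.2, 0.7, -0.6]
grip_width: 0.0471
gripper_force: 0.0
```

Run:
```python
from h import *
s=observe();print(s['position'],s['grip_width'],go(.4775,-.3302,.120,12))
tabs();rams()
for c in('top','scene'): print([np.round(d['point'],3).tolist() for d in spotter.mark_of('tablet1',c) if d['score']>.4])
```

```text
[0.54274619 0.23445561 0.12603805] 0.047135729125721074 ([-1.5, 56.8, 0.4], np.float64(-17.1))
rect [ 0.4773 -0.3298] [41, 33] 12.4
rect [ 0.4789 -0.4053] [41, 33] -4.2
rect [ 0.5345 -0.4063] [41, 34] -7.5
dot [ 0.4776 -0.3303]
dot [ 0.4796 -0.4063]
dot [ 0.535  -0.4073]
top [([0.591, 0.118, 0.003], 0.89), ([0.611, 0.238, 0.002], 0.54), ([0.465, 0.128, 0.003], 0.54)]
scene [([0.476, 0.249, 0.007], 0.78), ([0.68, -0.112, -0.0], 0.55), ([0.592, 0.116, 0.008], 0.52), ([0.611, 0.242, 0.006], 0.5), ([0.469, 0.132, 0.005], 0.49)]
[[0.477, -0.336, 0.004], [0.48, -0.41, 0.005], [0.542, 0.238, 0.003], [0.533, -0.407, 0.002]]
[[0.542, 0.232, 0.005], [0.484, -0.407, 0.01], [0.538, -0.405, 0.005], [0.425, 0.387, 0.001], [0.478, -0.332, 0.007]]
```

move_arm:
  series: "-1.5 56.8 0.2 -17 0.1;-1.5 56.8 0.2 -17 0.1;-1.5 56.8 0.2 -17 0.1;-1.5 56.8 0.2 -17 0.1;-1.5 56.8 0.2 -17 0.1;-1.5 56.8 0.2 -17 0.1;-1.5 56.8 0.2 -17 0.1;-1.5 56.8 0.2 -17 0.1"

```text
time_s: 24.3
position: [0.4829, -0.2606, 0.1192]
tool_rot: [[0.979, 0.205, -0.001], [0.205, -0.979, 0.001], [-0.0, -0.001, -1.0]]
ft_force: [0.8, 0.1, -0.1]
grip_width: 0.0468
gripper_force: 0.0
```

move_arm:
  series: "0 0 0 0 0.1"

```text
time_s: 24.42
position: [0.4828, -0.2625, 0.1189]
tool_rot: [[0.98, 0.2, -0.0], [0.2, -0.98, -0.0], [-0.0, 0.0, -1.0]]
ft_force: [-0.5, 0.1, -0.2]
grip_width: 0.0472
gripper_force: 0.0
```

Run:
```python
from h import *
s=observe();print(s['position'],s['grip_width'],go(.4775,-.3302,.120,12))
```

```text
[ 0.48276332 -0.26247758  0.11888886] 0.04722842252579574 ([-1.9, 6.5, -0.1], np.float64(-0.4))
```

move_arm:
  series: "-1.9 6.5 0 0 0.1;-1.9 6.5 0 0 0.1;-1.9 6.5 6 0 0.1;-1.9 6.5 10.9 0 0.1;-1.9 6.5 10.9 0 0.1;-1.9 6.5 10.9 0 -1;-1.9 6.5 10.9 0 -1;-1.9 6.5 10.9 0 -1"

```text
time_s: 25.42
position: [0.4791, -0.3263, 0.0127]
tool_rot: [[0.979, 0.206, 0.002], [0.206, -0.979, -0.002], [0.002, 0.002, -1.0]]
ft_force: [0.7, 2.4, 7.6]
grip_width: 0.0253
gripper_force: 49.9
```

move_arm:
  series: "0 0 -6 0 -1;0 0 -11 0 -1;15.9 -48.2 -11 17 -1;15.9 -48.2 -11 17 -1;15.9 -48.2 -11 17 -1;15.9 -48.2 -11 17 -1;15.9 -48.2 -11 17 -1;15.9 -48.2 -11 17 -1"

```text
time_s: 26.42
position: [0.5201, 0.048, 0.1218]
tool_rot: [[0.996, -0.09, 0.002], [-0.09, -0.996, -0.0], [0.002, 0.0, -1.0]]
ft_force: [0.5, 0.0, -0.6]
grip_width: 0.0254
gripper_force: 49.4
```

move_arm:
  series: "0 0 0 0 -1"

```text
time_s: 26.55
position: [0.5198, 0.0497, 0.1216]
tool_rot: [[0.996, -0.084, 0.001], [-0.084, -0.996, 0.0], [0.001, -0.0, -1.0]]
ft_force: [-0.0, -0.6, -0.2]
grip_width: 0.0254
gripper_force: 49.4
```

Run:
```python
from h import *
s=observe();print(s['position'],s['grip_width'],go(.535,.178,.120,-5))
```

```text
[0.51984758 0.04971502 0.12162435] 0.025438174538283048 ([0.4, -12.9, 0.2], np.float64(0.2))
```

move_arm:
  series: "0.4 -12.8 0 0 -1;0.4 -12.8 0 0 -1;0.4 -12.8 0 0 -1;0.4 -12.8 5 0 -1;0.4 -12.8 9 0 -1;0.4 -12.8 10.8 0 -1;0.4 -12.8 10.8 0 -1;0.4 -12.8 10.8 0 -1"

```text
time_s: 27.55
position: [0.536, 0.1719, 0.0133]
tool_rot: [[0.996, -0.091, 0.001], [-0.091, -0.996, -0.0], [0.001, 0.0, -1.0]]
ft_force: [0.4, 1.0, -0.1]
grip_width: 0.0251
gripper_force: 52.8
```

move_arm:
  series: "0 0 0 0 -0.1;0 0 0 0 -0.1;0 0 -6 0 0.1;0 0 -10.7 0 0.1;0 0 -10.7 0 0.1;0 0 -10.7 0 0.1"

```text
time_s: 28.3
position: [0.535, 0.173, 0.1191]
tool_rot: [[0.996, -0.09, -0.001], [-0.09, -0.996, -0.0], [-0.001, 0.0, -1.0]]
ft_force: [-0.3, -0.3, -0.1]
grip_width: 0.047
gripper_force: 0.0
```

Run:
```python
from h import *
s=observe();print(s['position'],s['grip_width'],go(.4793,-.4060,.120,-4))
tabs();rams()
for c in('top','scene'): print([np.round(d['point'],3).tolist() for d in spotter.mark_of('tablet1',c) if d['score']>.4])
```

```text
[0.53502323 0.17301148 0.11912644] 0.04697687295114527 ([-0.4, 58.2, -0.1], np.float64(-1.1))
rect [ 0.4789 -0.4054] [41, 33] -4.5
rect [ 0.5345 -0.4063] [41, 34] -7.4
dot [ 0.4796 -0.4063]
dot [ 0.535  -0.4073]
top [([0.469, 0.126, 0.007], 0.77), ([0.59, 0.116, 0.002], 0.64)]
scene [([0.596, 0.117, 0.009], 0.85), ([0.61, 0.241, 0.003], 0.84), ([0.476, 0.249, 0.004], 0.74), ([0.467, 0.133, 0.007], 0.71)]
[[0.479, -0.409, 0.006], [0.356, -0.3, -0.004], [0.534, -0.408, 0.006]]
[[0.539, -0.406, 0.001], [0.533, 0.173, 0.006], [0.541, 0.232, 0.005], [0.479, -0.406, 0.008]]
```

move_arm:
  series: "-0.4 58.2 0 0 0.1;-0.4 58.2 0 0 0.1;-0.4 58.2 0 0 0.1;-0.4 58.2 0 0 0.1;-0.4 58.2 0 0 0.1;-0.4 58.2 0 0 0.1;-0.4 58.2 0 0 0.1;-0.4 58.2 0 0 0.1"

```text
time_s: 29.65
position: [0.4868, -0.3267, 0.1196]
tool_rot: [[0.996, -0.09, -0.0], [-0.09, -0.996, 0.0], [-0.0, -0.0, -1.0]]
ft_force: [1.1, 0.3, -0.9]
grip_width: 0.0469
gripper_force: 0.0
```

move_arm:
  series: "0 0 0 0 0.1;0 0 0 0 0.1"

```text
time_s: 29.9
position: [0.4871, -0.3242, 0.1193]
tool_rot: [[0.996, -0.09, -0.001], [-0.09, -0.996, 0.001], [-0.001, -0.001, -1.0]]
ft_force: [-0.1, 1.0, 0.0]
grip_width: 0.0469
gripper_force: 0.0
```

Run:
```python
from h import *
s=observe();print(s['position'],s['grip_width'],go(.4793,-.4060,.120,-4))
```

```text
[ 0.48706862 -0.32415993  0.11929387] 0.04690294461294595 ([-0.0, 8.2, -0.1], np.float64(-1.2))
```

move_arm:
  series: "0 8.2 0 -1 0.1;0 8.2 0 -1 0.1;0 8.2 6 -1 0.1;0 8.2 10.9 -1 0.1;0 8.2 10.9 -1 0.1;0 8.2 10.9 -1 -1;0 8.2 10.9 -1 -1;0 8.2 10.9 -1 -1"

```text
time_s: 30.9
position: [0.4806, -0.4064, 0.0125]
tool_rot: [[0.997, -0.072, 0.002], [-0.072, -0.997, -0.002], [0.002, 0.001, -1.0]]
ft_force: [0.7, 2.1, 8.0]
grip_width: 0.0253
gripper_force: 50.1
```

move_arm:
  series: "0 0 -6 0 -1;0 0 -11 0 -1;1.1 -52.4 -11 1 -1;1.1 -52.4 -11 1 -1;1.1 -52.4 -11 1 -1;1.1 -52.4 -11 1 -1;1.1 -52.4 -11 1 -1;1.1 -52.4 -11 1 -1"

```text
time_s: 31.9
position: [0.5149, -0.031, 0.1215]
tool_rot: [[0.996, -0.09, 0.001], [-0.09, -0.996, -0.0], [0.001, 0.0, -1.0]]
ft_force: [1.2, 0.8, -0.3]
grip_width: 0.0252
gripper_force: 49.4
```

move_arm:
  series: "0 0 0 0 -1;0 0 0 0 -1"

```text
time_s: 32.15
position: [0.515, -0.0332, 0.1212]
tool_rot: [[0.996, -0.089, 0.001], [-0.089, -0.996, -0.001], [0.001, 0.001, -1.0]]
ft_force: [0.8, -0.3, -0.4]
grip_width: 0.0255
gripper_force: 49.5
```

Run:
```python
from h import *
s=observe();print(s['position'],s['grip_width'],go(.529,.116,.120,-5))
```

```text
[ 0.51501666 -0.03322976  0.12118685] 0.02549357848642455 ([0.1, -15.0, 0.1], np.float64(-0.1))
```

move_arm:
  series: "0 -15 0 0 -1;0 -15 0 0 -1;0 -15 0 0 -1;0 -15 0 0 -1;0 -15 5 0 -1;0 -15 9 0 -1;0 -15 10.8 0 -1;0 -15 10.8 0 -1"

```text
time_s: 33.15
position: [0.5284, 0.1141, 0.0118]
tool_rot: [[0.996, -0.093, -0.002], [-0.093, -0.996, -0.0], [-0.002, 0.001, -1.0]]
ft_force: [0.6, -0.6, -0.4]
grip_width: 0.0255
gripper_force: 53.8
```

move_arm:
  series: "0 0 0 0 -0.1;0 0 0 0 -0.1;0 0 -6 0 -0.1;0 0 -12 0 -1;0 0 -12 0 -1;0 0 -12 0 -1"

```text
time_s: 33.9
position: [0.5279, 0.1163, 0.1324]
tool_rot: [[0.996, -0.09, -0.0], [-0.09, -0.996, -0.0], [-0.0, 0.0, -1.0]]
ft_force: [-0.6, 0.5, -0.7]
grip_width: 0.0001
gripper_force: 0.0
```

Run:
```python
from h import *
a=optics.get_image('scene');b=optics.get_image('top')
p=a['pixels'][195:300,320:480]; q=b['pixels'][120:240,140:300]
cv2.imwrite('pics/c4.png',np.vstack([cv2.resize(p,(480,300),interpolation=2),cv2.resize(q,(480,300),interpolation=2)])[:600])
s=observe();print(s['position'],s['grip_width'])
for n in('nozzle_top','starter_face','soap'):
  for c in('top','scene'): print(n,c,[(np.round(d['point'],3).tolist(),round(d['score'],2)) for d in spotter.mark_of(n,c) if d['score']>.3])
# nozzle cap white blob
for c,im in(('scene',a),('top',b)):
    u,v=proj(im,[.677,-.11,.166])[0].astype(int); h=cv2.cvtColor(im['pixels'][v-25:v+25,u-25:u+25],cv2.COLOR_BGR2HSV)
    w=((h[...,1]<60)&(h[...,2]>150)).astype('uint8'); w=cv2.erode(cv2.resize(w,None,fx=4,fy=4),np.ones((3,3)))
    w2=cv2.morphologyEx(w,cv2.MORPH_OPEN,cv2.getStructuringElement(2,(41,41)))
    q=cv2.findNonZero(w2)
    if q is not None:
        (x,y),r=cv2.minEnclosingCircle(q); print(c,'cap px',u-25+x/4,v-25+y/4,r/4,ray(im,(u-25+x/4,v-25+y/4),.163))
```

```text
[0.52762964 0.11638514 0.13142367] -0.00019799992734312918
nozzle_top top [([0.677, -0.111, 0.162], 0.7)]
nozzle_top scene [([0.679, -0.11, 0.168], 0.76), ([0.351, -0.302, -0.002], 0.36)]
starter_face top [([0.542, 0.372, 0.062], 0.51)]
starter_face scene [([0.543, 0.375, 0.058], 0.5)]
soap top [([0.679, -0.108, -0.001], 0.69)]
soap scene [([0.679, -0.113, 0.002], 0.71)]
scene cap px 285.27013969421387 255.51880836486816 7.38005256652832 [ 0.68071344 -0.10488465  0.163     ]
top cap px 344.25 116.0625 8.019775390625 [ 0.67862043 -0.10811951  0.163     ]
```

View pics/c4.png

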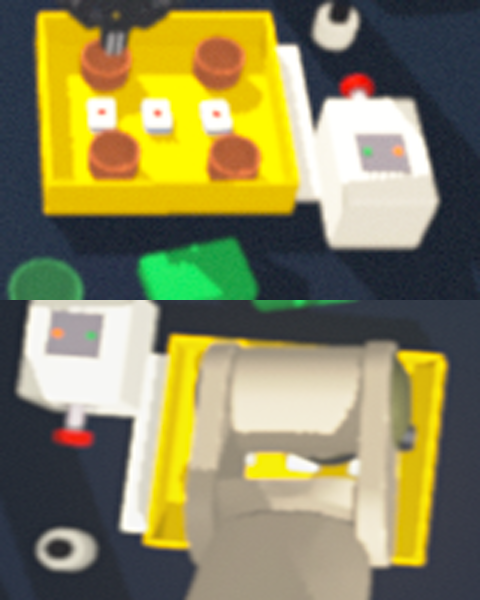

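move_arm:
  series: "0 0 -6 0 -1;0 0 -9 0 -1;17 21.2 -9 0 -1;17 21.2 -9 0 -1;17 21.2 -9 0 -1;17 21.2 -9 0 -1;17 21.2 -9 0 -1;17 21.2 -9 0 -1"

```text
time_s: 35.3
position: [0.6789, -0.1112, 0.2214]
tool_rot: [[0.996, -0.092, -0.001], [-0.092, -0.996, 0.0], [-0.001, -0.0, -1.0]]
ft_force: [0.1, 0.7, -0.4]
grip_width: 0.0003
gripper_force: 0.0
```

move_arm:
  series: "0 0 0 0 -1;0 0 0 0 -1;0 0 3 0 -1;0 0 4 0 -1;0 0 4 0 -1"

```text
time_s: 35.92
position: [0.6784, -0.1094, 0.1826]
tool_rot: [[0.996, -0.089, -0.001], [-0.089, -0.996, 0.0], [-0.001, -0.0, -1.0]]
ft_force: [-0.1, 0.6, 1.2]
grip_width: -0.0
gripper_force: 0.0
```

move_arm:
  series: "0 0 1 0 -1;0 0 1.7 0 -1;0 0 2.4 0 -1;0 0 2.9 0 -1;0 0 3.2 0 -1;0 0 3.2 0 -1;0 0 3.2 0 -1"

```text
time_s: 36.8
position: [0.6788, -0.1099, 0.1521]
tool_rot: [[0.996, -0.09, 0.002], [-0.09, -0.996, -0.001], [0.002, 0.0, -1.0]]
ft_force: [-1.7, 0.3, 9.0]
grip_width: 0.0002
gripper_force: 4.4
```

move_arm:
  series: "0 0 0.3 0 -1;0 0 0.5 0 -1;0 0 0.5 0 -1;0 0 0.5 0 -1"

```text
time_s: 37.3
position: [0.679, -0.11, 0.1517]
tool_rot: [[0.996, -0.089, 0.006], [-0.089, -0.996, -0.002], [0.006, 0.002, -1.0]]
ft_force: [-11.6, 2.9, 32.0]
grip_width: -0.0002
gripper_force: 15.9
```

move_arm:
  series: "0 0 -3 0 -1;0 0 -8 0 -1;0 0 -8 0 -1;-22.7 -46.9 -8 0 -1;-22.7 -46.9 -8 0 -1;-22.7 -46.9 -8 0 -1;-22.7 -46.9 -8 0 -1;-22.7 -46.9 -8 0 -1"

```text
time_s: 38.3
position: [0.567, 0.1841, 0.2246]
tool_rot: [[0.996, -0.09, -0.002], [-0.09, -0.996, -0.0], [-0.001, 0.0, -1.0]]
ft_force: [1.2, 0.5, -0.1]
grip_width: 0.0002
gripper_force: 0.0
```

Run:
```python
from h import *
b=optics.get_image('top');a=optics.get_image('scene')
print([(np.round(d['point'],3).tolist()) for d in spotter.mark_of('nozzle_top','scene')[:1]])
for c,im in(('scene',a),('top',b)):
    u,v=proj(im,[.542,.375,.058])[0].astype(int); h=cv2.cvtColor(im['pixels'][v-15:v+15,u-15:u+15],cv2.COLOR_BGR2HSV)
    w=((h[...,1]>150)&(h[...,2]>90)&((h[...,0]<8)|(h[...,0]>172))); y,x=np.nonzero(w)
    print(c,len(x),ray(im,(u-15+x.mean(),v-15+y.mean()),.066 if c=='top' else .06))
s=observe();print(s['position'],go(.495,.378,.2,-5))
rams()
```

```text
[]
scene 68 [0.53998039 0.37929451 0.06      ]
top 0 [nan nan nan]
[0.56683646 0.18495584 0.224873  ] ([-8.8, -18.6, 2.5], np.float64(0.1))
top [([0.466, 0.126, 0.008], 0.75), ([0.589, 0.114, 0.003], 0.7), ([0.472, 0.197, 0.004], 0.43)]
scene [([0.61, 0.241, 0.005], 0.75), ([0.593, 0.116, 0.005], 0.72), ([0.507, -0.361, -0.0], 0.72), ([0.473, 0.197, 0.004], 0.54), ([0.463, 0.132, 0.005], 0.53)]<stdin>:7: RuntimeWarning: Mean of empty slice.
  ret = ret.dtype.type(ret / rcount)
```

Run:
```python
from h import *
a=optics.get_image('scene')
cv2.imwrite('pics/c5.png',cv2.resize(a['pixels'][195:300,250:480],(800,365),interpolation=2))
```

```text
(no output)
```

View pics/c5.png

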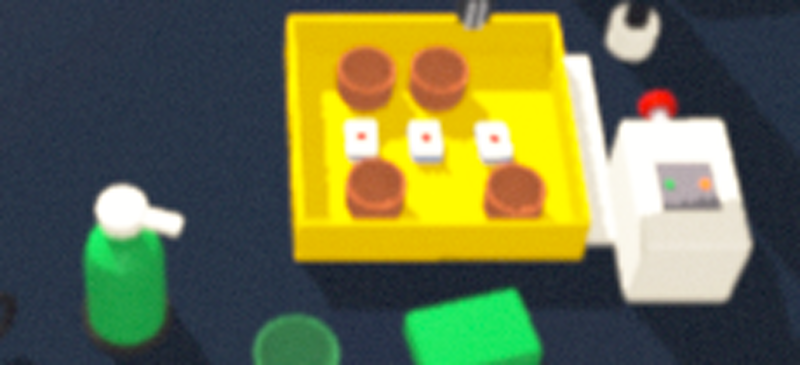

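move_arm:
  series: "-8.8 -18.7 2.5 0 -1;-8.8 -18.7 2.5 0 -1;-8.8 -18.7 2.5 0 -1;-8.8 -18.7 2.5 0 -1;-8.8 -18.7 2.5 0 -1;-8.8 -18.7 9 0 -1;-8.8 -18.7 14 0 -1;-8.8 -18.7 17.7 0 -1"

```text
time_s: 39.7
position: [0.4982, 0.3741, 0.0467]
tool_rot: [[0.996, -0.092, -0.001], [-0.092, -0.996, -0.001], [-0.001, 0.001, -1.0]]
ft_force: [0.2, 1.0, 0.1]
grip_width: -0.0003
gripper_force: 0.0
```

move_arm:
  series: "0 0 0 0 -1;0 0 0 0 -1"

```text
time_s: 39.95
position: [0.499, 0.376, 0.0506]
tool_rot: [[0.996, -0.091, 0.003], [-0.091, -0.996, 0.001], [0.003, -0.001, -1.0]]
ft_force: [0.5, -0.3, 0.5]
grip_width: -0.0003
gripper_force: 0.0
```

move_arm:
  series: "0 -0.4 0 0 -1;2 -0.4 0 0 -1;3 -0.4 0 0 -1;3.7 -0.4 0 0 -1;4.4 -0.4 0 0 -1;5 -0.4 0 0 -1;5 -0.4 0 0 -1"

```text
time_s: 40.83
position: [0.5472, 0.3762, 0.0488]
tool_rot: [[0.996, -0.09, -0.001], [-0.09, -0.996, 0.0], [-0.001, 0.0, -1.0]]
ft_force: [-5.8, -1.1, 4.2]
grip_width: 0.0001
gripper_force: 2.9
```

move_arm:
  series: "0.4 0 0 0 -1;0.8 0 0 0 -1;1.1 0 0 0 -1;1.3 0 0 0 -1;1.3 0 0 0 -1"

```text
time_s: 41.45
position: [0.5561, 0.3754, 0.0488]
tool_rot: [[0.996, -0.088, -0.009], [-0.088, -0.996, -0.001], [-0.009, 0.002, -1.0]]
ft_force: [-22.2, -0.0, 12.3]
grip_width: -0.0002
gripper_force: 10.9
```

move_arm:
  series: "0.2 0 0 0 -1;0.2 0 0 0 -1;-2 0 0 0 -1;-6.3 0 0 0 -1;-6.3 0 -5 0 -1;-6.3 0 -11 0 -1;-6.3 0 -17 0 -1;-6.3 0 -17 0 -1"

```text
time_s: 42.45
position: [0.4995, 0.3813, 0.2241]
tool_rot: [[0.996, -0.09, 0.01], [-0.09, -0.996, 0.005], [0.01, -0.006, -1.0]]
ft_force: [-0.0, -0.7, -1.7]
grip_width: 0.0001
gripper_force: 0.0
```

move_arm:
  series: "-14 0 0 0 -1;-14 0 0 0 -1;-14 0 0 0 -1;-14 0 0 0 -1;-14 0 0 0 -1"

```text
time_s: 43.08
position: [0.3597, 0.3931, 0.2183]
tool_rot: [[0.996, -0.091, 0.0], [-0.091, -0.996, -0.0], [0.0, 0.0, -1.0]]
ft_force: [-0.1, -0.1, 0.7]
grip_width: 0.0
gripper_force: 0.0
```

Run:
```python
from h import *
a=shot('scene','s9.png'); rams(); s=observe();print(s['time_s'],s['position'])
for n in('starter_face','nozzle_top','tablet1','timer','sponge','mug','glass','shaker','spice'): print(n,[(np.round(d['point'],3).tolist()) for c in('top','scene') for d in spotter.mark_of(n,c) if d['score']>.45])
```

```text
top [([0.466, 0.129, 0.002], 0.9), ([0.534, 0.174, 0.001], 0.73), ([0.589, 0.115, 0.0], 0.6), ([0.608, 0.237, 0.003], 0.56)]
scene [([0.591, 0.119, 0.007], 0.8), ([0.465, 0.134, 0.004], 0.67), ([0.473, 0.195, 0.006], 0.59), ([0.61, 0.24, 0.006], 0.51)]
43.325 [0.35902155 0.39298005 0.21842862]
starter_face [[0.542, 0.375, 0.059], [0.547, 0.375, 0.058]]
nozzle_top [[0.677, -0.111, 0.164], [0.679, -0.109, 0.169]]
tablet1 [[0.542, 0.233, 0.005], [0.53, 0.112, 0.001], [0.534, 0.17, 0.004], [0.535, -0.406, 0.004], [0.533, 0.172, 0.004], [0.537, -0.407, 0.002], [0.541, 0.23, 0.006]]
timer [[0.428, 0.393, 0.003], [0.427, 0.39, 0.001]]
sponge [[0.74, 0.173, -0.0], [0.61, 0.235, 0.003], [0.742, 0.176, 0.001]]
mug [[0.54, 0.236, 0.002], [0.734, -0.256, -0.002], [0.74, -0.258, 0.001]]
glass [[0.786, 0.012, 0.004], [0.782, 0.019, 0.003]]
shaker [[0.355, -0.298, -0.003], [0.351, -0.303, -0.001]]
spice [[0.614, -0.452, -0.001], [0.611, -0.452, 0.001]]
```

View pics/s9.png

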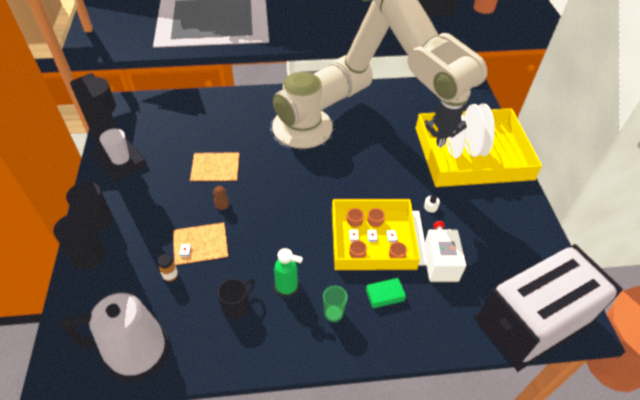

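The final picture shows four upright ramekins and three tablets in the tub (around pixel 375,235). The fourth tablet is on the far board (185,250). The nozzle (285,255) and the starter (440,226) are back out, and the other things have not moved.

```bash
python3 -c "
from h import *
print(order.close_job())"
```

```text
the job is handed in; nothing more can be done
None
```

The job is done and handed in at about 43 s: all four ramekins upright in the tub, three tablets added with the fourth left on its board, then the nozzle and the starter each pressed fully and back out; one ramekin got knocked about 5 cm inside the tub, but stayed upright.

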